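# Release a carton from its stock lane

### The job

Two sloping stock lanes stand on the packing bench, one holding a small cardboard carton behind its gate and the other a roll of tape. Press down the paddle of the carton lane's rocking lever so that its gate lifts and the carton slides by itself to the end stop at the bottom of the lane, then let the paddle go so that the gate shuts again. Do not touch, push or pick up the carton, keep the other gate shut with the tape behind it, and leave the other things on the bench where they are.

Things in the scene. Friction and masses are not known exactly. Their poses are not given: they have to be found in the camera images.
- lane_a: fixed sloping steel lane with the carton, 310 mm long, 72 mm wide inside, walls 30 mm. Origin on the table under its middle; z up, x level and pointing uphill (slope 0.33 rad, low end with end stop at -x, near the robot). Lane centre line y = -30 mm; floor z = 110 mm at x = 0, 60 at the low end, 160 at the high. Gate across it at x = 36 mm. lane_a and lane_b look alike and may swap sides
- lane_b: fixed sloping steel lane with the roll of tape, 310 mm long, 72 mm wide inside, walls 30 mm. Origin on the table under its middle; z up, x level and pointing uphill (slope 0.33 rad, low end with end stop at -x, near the robot). Lane centre line y = -30 mm; floor z = 110 mm at x = 0, 60 at the low end, 160 at the high. Gate across it at x = 36 mm. lane_a and lane_b look alike and may swap sides
- paddle_a (a point): flat press paddle 50 (x) x 56 (y) x 8 mm on the lever's low end, outside the left (+y) wall of lane_a. This point is the centre of its top face. At rest it leans 0.2 rad (-x end higher), top centre at x = -151, y = 51, z = 126 mm in lane_a's frame; fully pressed it is 37 mm lower, leaning 0.22 rad the other way, with hardly any sideways travel. Pressing takes 2 to 5 N until the stop
- paddle_b (a point): flat press paddle 50 (x) x 56 (y) x 8 mm on the lever's low end, outside the left (+y) wall of lane_b. This point is the centre of its top face. At rest it leans 0.2 rad (-x end higher), top centre at x = -151, y = 51, z = 126 mm in lane_b's frame; fully pressed it is 37 mm lower, leaning 0.22 rad the other way, with hardly any sideways travel. Pressing takes 2 to 5 N until the stop
- lever_a (a joint): angle of lane_a's rocking lever: 0 = at rest, gate shut (5 mm above the floor); grows as the paddle goes down and the gate rises; stop at 0.42 rad. Level pivot along y, 90 mm from the paddle's centre and 97 mm from the gate. The gate clears the 28 mm high carton from about 0.27 rad. A spring shuts the gate when the paddle is let go
- lever_b (a joint): angle of lane_b's rocking lever: 0 = at rest, gate shut (5 mm above the floor); grows as the paddle goes down and the gate rises; stop at 0.42 rad. Level pivot along y, 90 mm from the paddle's centre and 97 mm from the gate. The gate clears the 28 mm high carton from about 0.27 rad. A spring shuts the gate when the paddle is let go
- carton_mid (a point): centre of the brown carton, 80 (x) x 60 x 28 mm high, paper strip along its top; lies flat on the slope of lane_a, waiting uphill of the gate. With the gate up it slides down in about a second; against the end stop its centre is at x = -111, y about -30, z = 87 mm in lane_a's frame
- tape_mid (a point): centre of the white roll of tape, 62 mm across, 26 mm high, 30 mm core hole, lying flat in lane_b on the uphill side of its gate
- parcel: loose cardboard parcel, 90 x 65 x 70 mm high, on the bench to the robot's right; origin under its centre
- pen_cup: empty grey plastic cup, 72 mm across the rim, 95 mm high, on the bench to the robot's left; origin under its centre
- knife: closed carton cutter lying on the bench between the two lanes, 145 mm long (x), 22 mm wide, 18 mm high; origin under its middle
There are look-alikes about, which are no part of the job. There is more than one size of the part that bears carton_mid; the job needs the middle-sized.

How it is judged:
By the outcome, as a careful person would: the job done as asked, in the order asked, and still so for the second after the job is handed in, with the robot touching nothing.
It also fails if it takes over 32 s, if anything falls off the work surface, if the arm or the gripper's body presses on something with over 40 N, if the wrist force passes 120 N, or if a joint passes its speed limit or range.

### The arm

A 6-joint arm with a two-finger parallel gripper is mounted at the origin on the work surface. World frame = base frame: x ahead of the robot, y to its left, z up, the work surface at z = 0. Lengths are in mm, angles in rad, forces in N, time in s.
With the tool pointing down it reaches from about 300 to 775 mm from the base axis. Payload 14.6 kg.
Tool frame: the origin (TCP) lies on the centre line of the jaws, within the pads' length; the fingertips stand 19 mm ahead of it and the grasp point (between the pads) is the TCP (bot.tip_reach is the distance from the TCP to the fingertips, in mm); z points along the fingers, y is the line along which they close (so a half turn about z gives the same grasp; the last joint's range is limited). The gripper opens to 85 mm and grips with 20 to 120 N. Pads are 22 mm wide; open, the fingers measure 114 mm over their backs; the gripper's body (76 mm by 85 mm) begins 54 mm behind the grasp point. The pads swing forward as they close: fully open they stand 13 mm farther back than shut.
Start: joints at [1.187, 0.3, 1.521, -0, 1.321, -0.067], TCP at [171.337, 522.621, 212.781] pointing down, gripper open.
Joint ranges: [-3.03, 3.03], [-0.79, 2.21], [0.23, 2.52], [-1.04, 4.18], [0, 3.07], [-2.55, 2.55]. Speed limits (rad/s): [2.22, 2.22, 2.57, 3.14, 3.14, 3.14].

### API

Orientations are given as a unit quaternion [w, x, y, z].
In Python, from rig import bot gives the robot as it stands. Calls block until the motion is done:
- bot.move_to(position, orientation): joint-space move of the TCP to a pose.
- bot.servo_line(position, attitude=None, speed=150, until_force=None): straight line of the TCP; attitude=None keeps the orientation; speed is the mean speed in mm/s. With until_force (N) it stops when the force on the tool has changed by that much, and returns True; else False.
- bot.move_joints(angles): joint-space move.
- bot.move_gripper(opening, grip_force=None): finger opening in mm; grip_force is the grip in N (None keeps the last); returns when the fingers have stopped.
- bot.dwell(seconds).
- bot.ik(position, orientation): joint angles nearest the present ones, or None.
- bot.read_state(): the state.
- bot.read_camera(name): name is "scene" or "side" or "wrist"; returns a dict with "image" (420x560x3 uint8, blue, green, red), "depth" (420x560 float32, mm along the optical axis (not along the pixel's ray), 0 where there is no reading), "fovy" (degrees; the focal length in pixels is half the picture's height over the tangent of half this angle, whatever the lens; pixels are square), "cx", "cy" (the principal point, pixels), "k1" (the pictures are not rectified: a ray, as slopes to the right and down, at radius r is drawn at 1 + k1 r^2 times it, then the intrinsics apply), "eye" and "attitude" of the camera in the world; the wrist camera has in their place "mount" (4x4, takes a point from camera to tool coordinates, whose origin is the TCP and whose axes are the flange's). Camera axes: x right, y down, z forward; pixel columns grow to the right and rows downward; lengths in mm; the calibration is good to about 2 mm. A picture is of the moment at which its call begins: read the wrist's pose just before it.
A pose or a line that the arm cannot do raises bot.MotionError and nothing moves.
- bot.finish_job(): hands the job in; it is judged then, once.
The state is a dict: "clock": time; "joint_positions": joint angles; "qvel": joint speeds; "effort": joint torques, N m; "ee_pos": TCP position; "tool_rot": TCP orientation; "ft_force": force on the tool from outside, world axes, zero at the start; "moment": the same for the moment, N m; "grip_width": finger opening in mm; "grip_force": force on a finger pad.
Only numpy, scipy, OpenCV 4.12 (cv2) and the standard library are available. Lean on these libraries where they do the work, as an engineer would, in place of code of your own. Each camera call takes 0.05 s, during which the arm holds its last target. There are 200 camera calls.

## Working session

There is one attempt and no reset: what is moved stays moved. The work goes in short steps, each a Python script; the robot and the scene stay as the last script left them, time stands still between calls to the robot, and variables do not carry over. Pictures are saved under pics/ and viewed, at most 10 in all, crops included, and the job is handed in when it is done.

```bash
mkdir -p pics; cat > h.py <<'E'
import numpy as np, cv2, pickle
from scipy.spatial.transform import Rotation as R
def rot(q): return R.from_quat([q[1],q[2],q[3],q[0]]).as_matrix()
def world(c,u,v,d=None):
    h,w=c["depth"].shape; f=h/2/np.tan(np.radians(c["fovy"]/2))
    K=np.array([[f,0,c["cx"]],[0,f,c["cy"]],[0,0,1]])
    x,y=cv2.undistortPoints(np.array([[[u,v]]],float),K,np.array([c["k1"],0,0,0,0.]))[0,0]
    if d is None:
        p=c["depth"][int(v)-1:int(v)+2,int(u)-1:int(u)+2]; d=np.median(p[p>0])
    A=np.array(c["attitude"]); A=A if A.shape==(3,3) else rot(A)
    return A@np.array([x*d,y*d,d])+np.array(c["eye"])
E
python3 - <<'E'
from h import *
from rig import bot
for n in("scene","side"):
    c=bot.read_camera(n); pickle.dump(c,open(n+".pkl","wb")); cv2.imwrite(f"pics/{n}.png",cv2.resize(c["image"],(800,600)))
    print(n,c["eye"],c["attitude"],c["fovy"],c["k1"])
E
```

```text
scene [ 904.68399494  680.66060779 1188.81133245] [-0.07077585  0.21427212  0.93076568 -0.28766906] 45.651785481222944 0.005818573575781844
side [ 184.95088192 1250.10673991  845.3071344 ] [ 0.07100103 -0.14183833  0.85047936 -0.50152327] 42.93663432996416 -0.15115914282726345
```

View pics/scene.png

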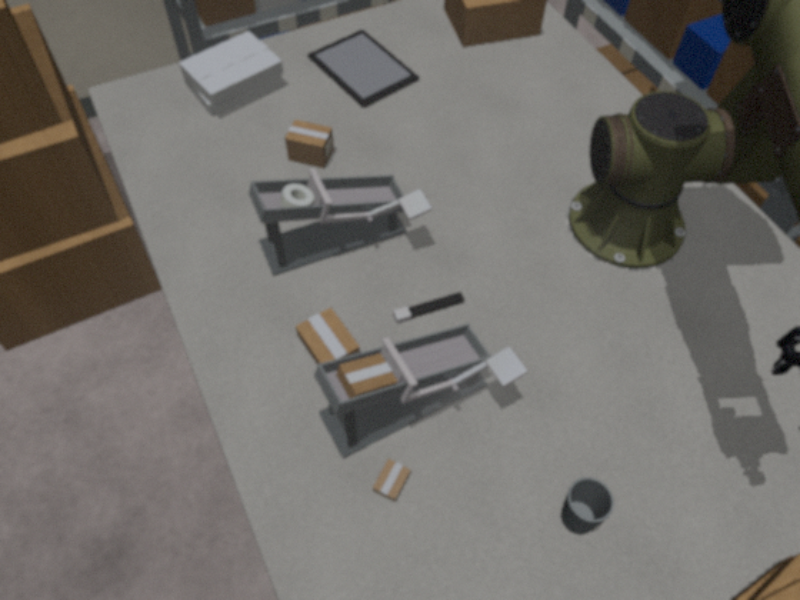

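View pics/side.png

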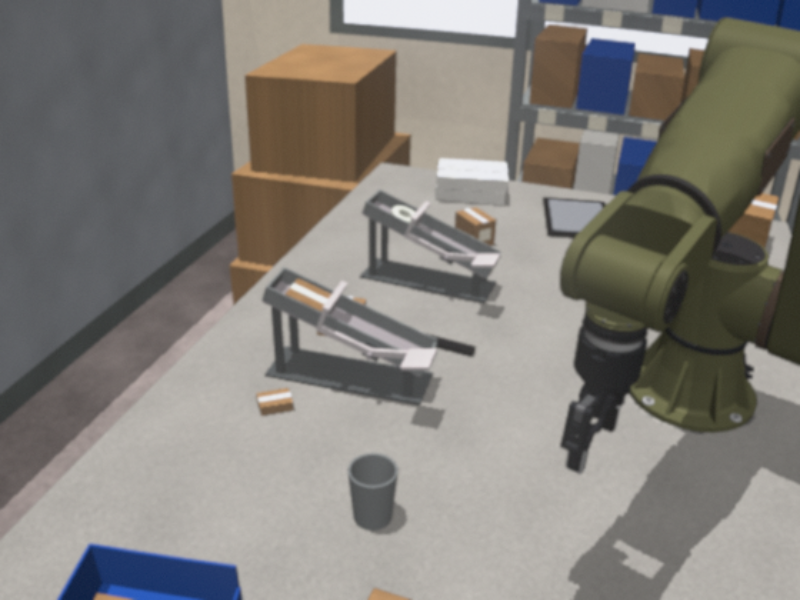

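Scene picture: three strip-topped cartons. The large one is on the bench at (328,335), the middle-sized one in a lane at (368,374), and a small one on the bench at (392,478). The one meant is the middle carton, as it is in a lane uphill of its gate at (400,370), with the paddle at (506,366). The tape, at (297,194), is in the other lane, whose paddle is at (414,204). I'll confirm this in a crop and measure.

```bash
python3 - <<'E'
from h import *
c=pickle.load(open("scene.pkl","rb")); s=.7
cv2.imwrite("pics/crop.png",cv2.resize(c["image"][205:345,200:385],None,fx=4.2,fy=4.2,interpolation=cv2.INTER_CUBIC))
for n,u,v in [("paddle",506,366),("carton",368,374),("big",328,335),("small",392,478),("padB",414,204),("cup",590,500)]: print(n,world(c,u*s,v*s).round(1))
# paddle cloud
P=np.array([[*world(c,u,v,c["depth"][v,u]),u,v] for v in range(240,275) for u in range(335,372) if c["depth"][v,u]>0])
m=(P[:,2]>112)&(P[:,2]<140)
br=np.array([c["image"][int(v),int(u)].mean() for u,v in P[:,3:]])
m&=br>140
Q=P[m]; print(len(Q),Q[:,:3].mean(0),np.median(Q[:,:3],0),Q[:,:3].min(0),Q[:,:3].max(0)); print(cv2.minAreaRect(Q[:,:2].astype(np.float32)))
E
```

```text
paddle [470.2 242.8 125.5]
carton [695.1 174.  164.2]
big [702.    2.7  36.3]
small [712.2 299.6  18.9]
padB [ 444.7 -151.4  124. ]
cup [435.6 478.9  27.6]
435 [470.6524528  240.94084283 125.61340122] [470.71480053 241.00664787 125.89229386] [443.11600839 213.1533935  112.25149825] [510.55790123 269.10907915 135.90673614]
((476.5806884765625, 241.77203369140625), (65.47550201416016, 55.15414047241211), 3.4458444118499756)
```

View pics/crop.png

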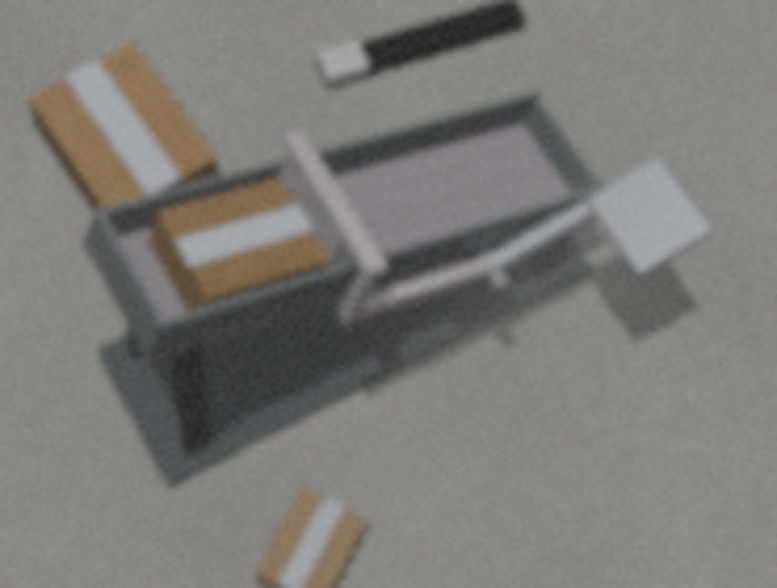

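The crop confirms it: the middle carton at (240,235) lies behind the gate at (335,200) in the near lane. Its paddle is at (652,215), world about (470,241,126).

```bash
python3 - <<'E'
from h import *
from rig import bot
print(bot.read_state()["clock"],bot.read_state()["tool_rot"])
bot.move_gripper(0); t=bot.tip_reach; print("tip",t)
x,y=470,241
qs=[[0,1,0,0],[0,0,1,0]]
js=[bot.ik([x,y,180+t],q) for q in qs]; print(js)
q=min(((np.abs(np.array(j)-bot.read_state()["joint_positions"]).max(),q) for j,q in zip(js,qs) if j is not None))[1]
bot.move_to([x,y,180+t],q)
bot.servo_line([x,y,136+t],speed=80)
r=bot.servo_line([x,y,86+t],speed=50,until_force=13)
s=bot.read_state(); print(r,s["ee_pos"],s["ft_force"],s["clock"])
bot.dwell(1.6)
s=bot.read_state(); print(s["ee_pos"],s["ft_force"],s["clock"])
c=bot.read_camera("scene"); pickle.dump(c,open("s2.pkl","wb"))
cv2.imwrite("pics/s2.png",cv2.resize(c["image"][150:360,180:460],(800,600)))
E
```

```text
0.1 [-1.13981028e-04  1.57752315e-01  9.87478563e-01 -5.29934420e-04]
tip 19.0
[array([ 4.04458863e-01,  2.63136560e-01,  1.60088099e+00, -4.44089210e-16,
        1.27757510e+00,  1.97525519e+00]), array([ 4.04458863e-01,  2.63136560e-01,  1.60088099e+00, -4.44089210e-16,
        1.27757510e+00, -1.16633746e+00])]
False [470.17546451 241.04303319 105.39100114] [-0.43755498  0.09594711  3.17402826] 4.2333
[469.9920666  241.01526846 105.01000526] [-0.66737494 -0.27122885  2.14185124] 5.8333
```

View pics/s2.png

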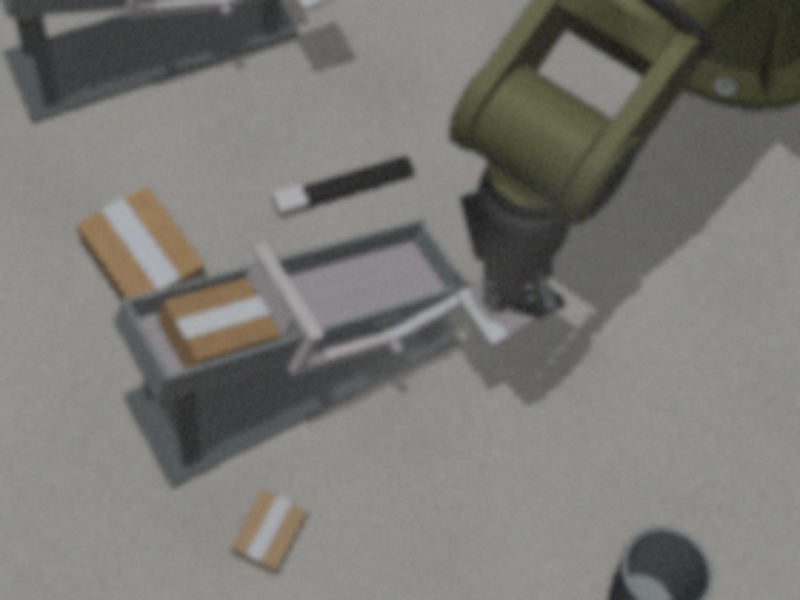

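The gate at (290,290) has lifted only a little and the carton at (225,320) is still held, so the paddle isn't at its stop. I'll press further, limited by force.

```bash
python3 - <<'E'
from h import *
from rig import bot
s=bot.read_state(); x,y,z=470,241,105
r=bot.servo_line([x,y,z-22],speed=40,until_force=10)
s=bot.read_state(); print(r,s["ee_pos"],s["ft_force"],s["clock"])
bot.dwell(1.5)
s=bot.read_state(); print(s["ee_pos"],s["ft_force"],s["clock"])
c=bot.read_camera("scene"); pickle.dump(c,open("s3.pkl","wb"))
cv2.imwrite("pics/s3.png",cv2.resize(c["image"][150:360,180:460],(800,600)))
E
```

```text
False [469.8775333  240.99059344  82.99451515] [-2.08993524 -0.38563028  3.00195184] 6.5833
[470.00629604 240.99078028  82.99355092] [-3.2777072   0.21856165  3.22978169] 8.0833
```

View pics/s3.png

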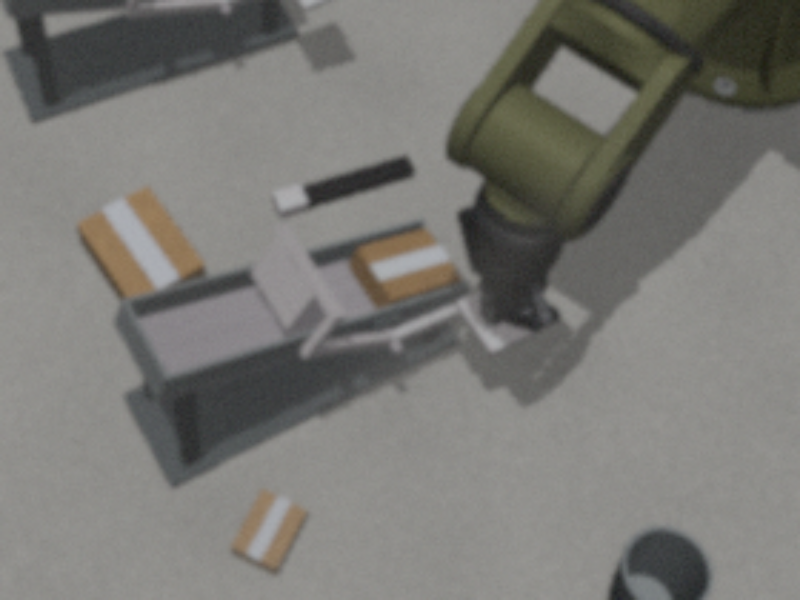

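The gate is up and the carton has slid to the end stop, at (405,265). Now I'll let go gently and back off.

```bash
python3 - <<'E'
from h import *
from rig import bot
bot.servo_line([470,241,155],speed=45)
bot.servo_line([470,241,215],speed=100)
bot.move_to([300,420,260],bot.read_state()["tool_rot"])
bot.dwell(.5)
s=bot.read_state(); print(s["ee_pos"],s["ft_force"],s["clock"])
c=bot.read_camera("scene"); pickle.dump(c,open("s4.pkl","wb"))
cv2.imwrite("pics/s4.png",cv2.resize(c["image"],(800,600)))
E
```

```text
[300.15653077 419.88646567 259.99250363] [ 0.59202871 -0.55859297  0.53938759] 12.1167
```

View pics/s4.png

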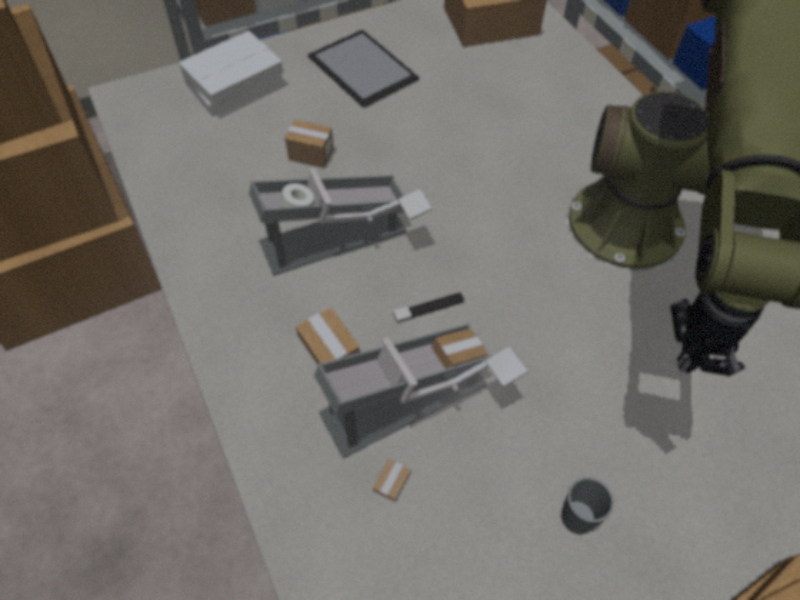

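The carton rests at the end stop (460,347) and its gate is shut (400,370). The paddle is back up (506,366), the tape is still behind its gate (297,194), and everything else is where it was.

```bash
python3 -c "
from rig import bot
print(bot.finish_job())"
```

```text
the job is handed in; nothing more can be done
None
```

The job is handed in at about 12 s of the 32 s allowed: the carton slid by itself to the end stop, its gate is shut again, the tape is still behind its gate, and the rest of the bench looks undisturbed in the last picture.

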